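# Start the sampling pump at its guarded starter

## Task

Start the gas sampling pump from the grey starter box with the yellow guard cover: flip the yellow cover up and right back until it stays open by itself, then press the green button beneath it fully down and let go. Leave the yellow cover open, and leave the blue cover of the other starter shut.

Things in the scene. Friction and masses are not known exactly. Their poses are not given: they have to be found in the camera images.
- run_starter: The starter to use: grey box 110 (x) x 96 (y) x 45 (z) mm fixed to the desk, yellow guard cover on top. Origin: centre of its underside, on the desk; z up, +x to its rear (hinge side; points away from the robot, turned up to 23 degrees), y along the hinge. The cover's hinge axis lies at x = 26, z = 49 mm in this frame.
- run_bar (a point): Centre of the yellow cover's grip bar: round bar 12 mm thick, 26 mm long along the starter's y, on a neck 10 mm wide. Shut: at x = -74, y = 0, z = 65 mm in the starter's frame, clear in front of the box (19 mm to the bar's centre). Pinch its two ends from above, fingers either side in y; it can turn in the grip as the cover swings. It is 101 mm from the hinge axis.
- run_cover (a joint): Angle of the yellow cover (hollow hood, shut: x = -42 to 26 mm, 54 mm wide in y, top at z = 75 mm in the starter's frame), rad: 0 shut, grows as it swings up and back, 2.1 at its stop. Turns freely; 60 g. Let go below about 1.1 rad it falls shut; beyond about 1.45 rad it falls back to its stop by itself and stays.
- run_button (a joint): Travel of the green button under the yellow cover, m: 0 at rest, 0.006 fully down, springs back; moves from 1.5 N, fully down at 5 N. 28 mm across, pressed straight down; its axis at x = -10, y = 0, top at z = 63 mm at rest in the starter's frame, in a black collar 44 mm across with its rim at z = 57 mm.
- purge_cover (a joint): Angle of the blue cover of the other starter, rad: 0 shut, grows as it opens. That starter is the same but for its blue cover and stands beside the first, 0.18 to 0.45 m to its left or right.

How it is judged (in metres and radians):
On the way, in this order (a step that is already met when the one before it is completed fails the run):
1. the yellow cover is flipped back so far that it stays open, with the button not yet pressed (value of joint run_cover above 1.6 rad and value of joint run_button below 0.002 m), for 0.2 s.
2. the green button is pressed down, at least 4 of its 6 mm, with the cover open (value of joint run_cover above 1.6 rad and value of joint run_button above 0.004 m), for 0.1 s.
At the end, for the whole second after the job is handed in: The yellow cover still stands open (beyond 1.6 rad, about 92 degrees), the green button has sprung back (within 1.5 mm of rest), and the blue cover is shut (within 0.1 rad) (value of joint run_cover above 1.6 rad and value of joint run_button below 0.0015 m and value of joint purge_cover below 0.1 rad); the robot touches nothing.
It fails at once if the blue cover of the other starter is lifted (beyond 0.3 rad) (value of joint purge_cover above 0.3 rad).
It also fails if it takes over 43 s, if anything falls off the work surface, if the arm or the gripper's body presses on something with over 40 N, if the wrist force passes 120 N, or if a joint passes its speed limit or range.

## Robot

A 7-joint arm with a two-finger parallel gripper is mounted at the origin on a cart in front of the work surface, level with it; the furniture and walls round the work are solid. World frame = base frame: x ahead of the robot, y to its left, z up, the work surface at z = 0. Lengths are in m, angles in degrees, forces in N, time in s.
With the tool pointing down it reaches from about 0.425 to 0.875 m from the base axis. Payload 4.7 kg.
Tool frame: the origin (TCP) lies at the very end of the fingers, on their centre line; the grasp point (between the pads) lies 19 mm behind it; z points along the fingers, y is the line along which they close (so a half turn about z gives the same grasp; the last joint's range is limited). The gripper opens to 87 mm and grips with 3 to 60 N. Pads are 19 mm wide; open, the fingers measure 117 mm over their backs; the gripper's body (75 mm by 190 mm) begins 51 mm behind the grasp point.
Start: joints at [65.953, 18.392, -4.016, 83.108, 1.295, 78.541, -3.26], TCP at [0.273, -0.59, 0.223] pointing down, gripper open.
Joint ranges: [-163.93, 163.93], [-17.29, 119.83], [-79.2, 71.16], [3.27, 140.29], [-89.18, 269.18], [5.43, 117.66], [-154.24, 154.24]. Speed limits (degrees/s): [147.25, 147.25, 180, 180, 180, 180, 180].

## Interface

Orientations are given as [roll, pitch, yaw] about the fixed x, y, z axes, in that order (R = Rz(yaw) Ry(pitch) Rx(roll)).
In Python, from cell import telemetry, cams, env gives the robot as it stands.
- The arm moves only by the tool arm_command, never from a script. Its argument "series" is text: rows parted by semicolons, each of 5 numbers parted by spaces: the shift along the tool's x, y, z in mm, then the turn about the tool's z in rad, then the closure in counts, from 0 (fully open) to 255 (shut). A call has 1 to 20 rows; each row shifts and turns the commanded pose from where the row before left it, along the tool's axes as they then stand; what a row does not reach is not made up. A row lasts 1/12 s, in which the tool goes at most 41.7 mm and 7.16 degrees, less where a joint would pass 70% of its speed; a pose out of reach is approached as far as the arm can. A call is refused whole if a number of a shift passes 41.7 or a number of a turn 0.125, either way. A call with a gripper value outside its range is refused whole. The fingers move at their own pace and stop on an object; "squeeze" is the grip in N (left out, the last holds). Time passes only in rows, so rows that do not move let the fingers close. It gives the time, the measured TCP pose, the force, the opening and the grip force at its end, in the units of the state.
- telemetry.get_obs(): the state, without advancing time (a new reading comes with each control period).
- cams.read_camera(name): name is "scene" or "top" or "wrist"; returns the picture (384x512x3 uint8, blue, green, red); there is no depth.
- cams.calibration(name): a dict with "K" (3x3 intrinsics, pixels), "dist" ([k1, k2, p1, p2, k3] as OpenCV has them; the pictures are not rectified), "origin" and "rotation" of the camera in the world; the wrist camera has in their place "hand_eye" (4x4, takes a point from camera to tool coordinates, whose origin is the TCP and whose axes are the flange's). Camera axes: x right, y down, z forward; pixel columns grow to the right and rows downward; lengths in m; the calibration is good to about 2 mm. A picture is of the moment at which its call begins: read the wrist's pose just before it. calibration takes no time and is no camera call.
- env.sign_off(): hands the job in; it is judged then, once.
The state is a dict: "time_s": time; "qpos": joint angles; "joint_velocities": joint speeds; "effort": joint torques, N m; "tool_pos": TCP position; "tool_rot": TCP orientation; "force": force on the tool from outside, world axes, zero at the start; "wrist_torque": the same for the moment, N m; "grip_width": finger opening in m; "grasp_force": force on a finger pad.
Only numpy, scipy, OpenCV 4.12 (cv2) and the standard library are available. Lean on these libraries where they do the work, as an engineer would, in place of code of your own. Each camera call takes 0.05 s, during which the arm holds its last target. There are 200 camera calls.

## Working session

There is one attempt and no reset: what is moved stays moved. The work goes in short steps, Python scripts to look and compute and a tool call to move; the robot and the scene stay as the last step left them, time stands still between calls to the robot, and variables do not carry over. Pictures are saved under pics/ and viewed, at most 10 in all, crops included, and the job is handed in when it is done.

Besides the shell and the picture viewer there is one more tool, called after "Emit:" by a JSON object that holds its "api" and its "payload", one argument or row to a line. arm_command: Moves the arm, as the interface text tells. Its arguments: {"type":"object","properties":{"series":{"type":"string"},"squeeze":{"type":"number"}},"required":["series"]}

```bash
mkdir -p pics; python3 - <<'E'
from cell import telemetry, cams
import cv2
o=telemetry.get_obs();print(o)
for n in("top","scene"):
    c=cams.calibration(n);print(n,c)
    cv2.imwrite(f"pics/{n}0.png",cams.read_camera(n))
print(cams.calibration("wrist"))
E
```

```text
{'time_s': 0.0, 'qpos': array([65.95187068, 18.43931638, -4.01475347, 83.17396959,  1.2959707 ,
       78.54048085, -3.26010455]), 'joint_velocities': array([-0.06768251,  0.04739382,  0.04297876, -0.00314271, -0.04906141,
       -0.01923305, -0.00739415]), 'effort': array([ 2.13729090e-04, -4.91291785e+01, -4.03624177e-01, -3.12529063e+01,
       -6.39108382e-02,  4.38970432e-02,  1.89111643e-04]), 'tool_pos': array([ 0.27293218, -0.58932201,  0.22146667]), 'tool_rot': array([-1.79891525e+02,  6.88915603e-03,  2.48572157e+01]), 'force': array([-0.39783027, -0.01094966,  0.65260931]), 'wrist_torque': array([0.01793176, 0.01707592, 0.0039113 ]), 'grasp_force': 0.0, 'grip_width': 0.08696531331776694}
top {'K': array([[493.09926127,   0.        , 244.89336621],
       [  0.        , 493.09926127, 190.09926206],
       [  0.        ,   0.        ,   1.        ]]), 'dist': array([-0.12100015,  0.        ,  0.        ,  0.        ,  0.        ]), 'origin': array([ 0.36948494, -0.01371686,  1.04185119]), 'rotation': array([-170.89622701,    2.35389585,  -91.52669359])}
scene {'K': array([[3
[... 243 characters left out ...]
00172124, -0.35714623,  0.64177626]), 'rotation': array([-131.91876987,    1.15562168,  -56.06176063])}
{'K': array([[304.90846372,   0.        , 253.91195102],
       [  0.        , 304.90846372, 190.65617686],
       [  0.        ,   0.        ,   1.        ]]), 'dist': array([-0.00545697,  0.        ,  0.        ,  0.        ,  0.        ]), 'hand_eye': array([[ 6.20540592e-04, -9.62599805e-01, -2.70926614e-01,
         7.47150875e-02],
       [ 9.99999766e-01,  6.75144088e-04, -1.08343436e-04,
         1.20293595e-03],
       [ 2.87205873e-04, -2.70926484e-01,  9.62599999e-01,
        -1.61203059e-01],
       [ 0.00000000e+00,  0.00000000e+00,  0.00000000e+00,
         1.00000000e+00]])}
```

View pics/top0.png

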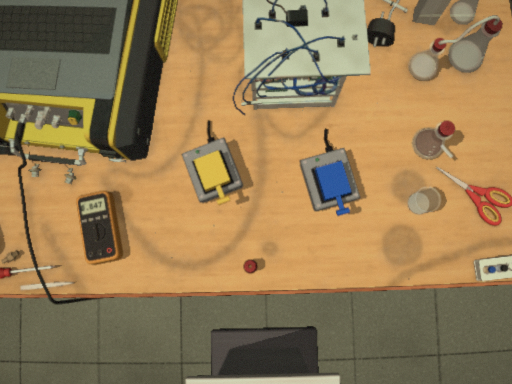

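View pics/scene0.png

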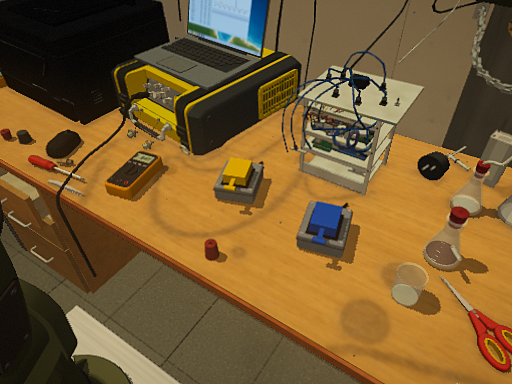

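The top view shows the yellow starter at about (212,170) with its bar at about (223,200). The blue starter is at about (330,180), to the right. I'll enlarge the yellow one.

```bash
python3 - <<'E'
import cv2
i=cv2.imread("pics/top0.png")[115:215,170:260]
cv2.imwrite("pics/c1.png",cv2.resize(i,None,fx=6,fy=6,interpolation=cv2.INTER_CUBIC))
E
```

```text
(no output)
```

View pics/c1.png

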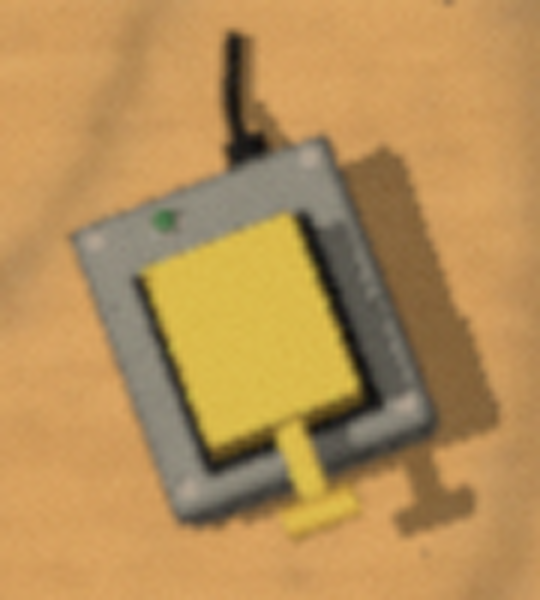

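The crop shows the box's top corners at about (75,235), (325,140), (435,410) and (180,503). The hood's top corners are at (140,272), (298,212), (362,388) and (210,448), and the bar's centre is at (320,512). I'll fit the pose to these.

```bash
cat > h.py <<'E'
import numpy as np,cv2
from scipy.spatial.transform import Rotation as R
from scipy.optimize import least_squares
from cell import telemetry,cams
def proj(P,K,d,o,Rm):
    return cv2.projectPoints(np.asarray(P,float),cv2.Rodrigues(Rm.T)[0],-Rm.T@o,K,d)[0][:,0]
def cam(n,obs=None):
    c=cams.calibration(n)
    if n!="wrist": return c["K"],c["dist"],c["origin"],R.from_euler("xyz",c["rotation"],degrees=True).as_matrix()
    T=np.eye(4);T[:3,:3]=R.from_euler("xyz",obs["tool_rot"],degrees=True).as_matrix();T[:3,3]=obs["tool_pos"]
    T=T@c["hand_eye"];return c["K"],c["dist"],T[:3,3],T[:3,:3]
def world(p,M):
    c,s=np.cos(p[2]),np.sin(p[2]);M=np.asarray(M)/1e3
    return np.c_[p[0]+c*M[:,0]-s*M[:,1],p[1]+s*M[:,0]+c*M[:,1],M[:,2]]
def fit(M,px,C,p0):
    r=least_squares(lambda p:(proj(world(p,M),*C)-px).ravel(),p0)
    return r.x,r.fun.reshape(-1,2)
E
python3 - <<'E'
from h import *
M=[[55,48,45],[55,-48,45],[-55,-48,45],[-55,48,45],[26,27,75],[26,-27,75],[-42,-27,75],[-42,27,75],[-74,0,65]]
px=np.array([[75,235],[325,140],[435,410],[180,503],[140,272],[298,212],[362,388],[210,448],[320,512]])/6+[170-.4,115-.4]
p,r=fit(M,px,cam("top"),[.45,.05,.3]);print(p,np.degrees(p[2]));print(r.round(1))
print(world(p,[[-74,0,65],[-10,0,63],[26,0,49]]))
E
```

```text
[0.57813848 0.09044314 0.34072661] 19.52219656224541
[[-0.9 -1. ]
 [ 0.3 -1.7]
 [ 0.8  1.5]
 [-0.4  2.9]
 [ 0.3 -1.4]
 [-1.1 -1. ]
 [ 0.1  0.4]
 [ 0.2  0.2]
 [ 0.6  0.1]]
[[0.50839258 0.06571441 0.065     ]
 [0.56871336 0.08710142 0.063     ]
 [0.60264379 0.09913162 0.049     ]]
```

The fit gives the bar at (0.508, 0.066) and yaw 19.5°. That agrees with the reach and the sizes given. I'll move to hover above the bar.

Emit:
{"api": "arm_command", "payload": {
  "series": "0 0 0 0.093 0; 12 -15 0 0 0; 24.5 -30 1 0 0; 24.5 -30 1 0 0; 24.5 -30 1 0 0; 24.5 -30 1 0 0; 24.5 -30 1 0 0; 24.5 -30 1 0 0; 24.5 -30 1 0 0; 24.5 -30 1 0 0; 24.5 -30 1 0 0; 24.5 -30 1 0 0; 24.5 -30 1 0 0; 24.5 -30 1 0 0; 24.5 -30 1 0 0; 24.5 -30 1 0 0; 24.5 -30 1 0 0; 24.5 -30 1 0 0; 24.5 -30 1 0 0; 12 -14 0 0 0"
}}

```text
time_s: 1.77
tool_pos: [0.5084, 0.0712, 0.2055]
tool_rot: [-179.9, -0.1, 19.9]
force: [0.4, 0.2, -0.1]
grip_width: 0.0872
grasp_force: 0.0
```

```bash
python3 - <<'E'
from h import *
o=telemetry.get_obs();i=cams.read_camera("wrist")
print(o["time_s"],o["tool_pos"],o["tool_rot"],o["force"])
cv2.imwrite("pics/w1.png",i)
import json;json.dump({k:list(o[k]) for k in("tool_pos","tool_rot")},open("w1.json","w"))
print(proj(world([.57814,.09044,.34073],[[-74,0,65]]),*cam("wrist",o)))
E
```

```text
1.7667 [0.50836198 0.07123254 0.20547725] [-1.79869915e+02 -7.57942460e-02  1.98578529e+01] [ 0.39455989  0.20729402 -0.09333697]
[[258.23014772 183.04725755]]
```

View pics/w1.png

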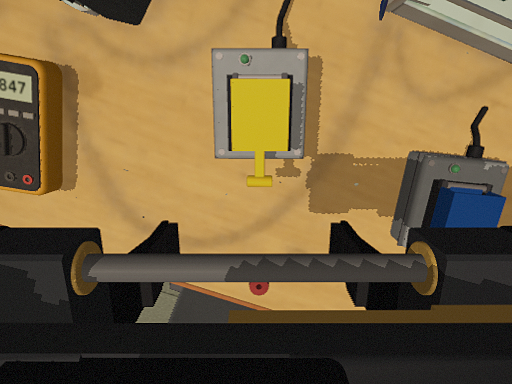

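The bar appears at (259,182), against a predicted (258,183). The hood top spans about (231,79) to (290,151), and the box's top corners are at about (212,49) and (308,48). I'll refine the fit.

```bash
python3 - <<'E'
from h import *
import json
o=json.load(open("w1.json"))
M=[[55,48,45],[55,-48,45],[26,27,75],[26,-27,75],[-42,-27,75],[-42,27,75],[-74,0,65]]
px=np.array([[212,49],[308,48],[231,79],[289,79],[290,151],[231,151],[259,181.5]],float)
p,r=fit(M,px,cam("wrist",o),[.578,.09,.34]);print(p,np.degrees(p[2]));print(r.round(1))
W=world(p,[[-74,0,65],[-10,0,63]]);print(W)
RT=R.from_euler("xyz",o["tool_rot"],degrees=True).as_matrix()
for w in W: print((RT.T@(w-o["tool_pos"])*1e3).round(1))
E
```

```text
[0.5791012  0.08981956 0.35004343] 20.056011443114322
[[-1.7 -0.4]
 [ 1.3  0.2]
 [-0.7 -1.5]
 [ 1.2 -1.7]
 [-1.8  1.5]
 [ 0.9  1.7]
 [ 0.8  0.9]]
[[0.50958872 0.0644421  0.065     ]
 [0.56970762 0.08639017 0.063     ]]
[ -1.3   7.1 140.5]
[ 62.7   6.9 142.5]
```

Emit:
{"api": "arm_command", "payload": {
  "series": "-1 7 20 0 0; 0 0 35 0 0; 0 0 35 0 0; 0 0 30 0 0; 0 0 20 0 0; 0 0 12 0 0; 0 0 7 0 0; 0 0 0 0 0; 0 0 0 0 255; 0 0 0 0 255; 0 0 0 0 255; 0 0 0 0 255; 0 0 0 0 255; 0 0 0 0 255; 0 0 0 0 255; 0 0 0 0 255",
  "squeeze": 8
}}

```text
time_s: 3.15
tool_pos: [0.5096, 0.0584, 0.0466]
tool_rot: [180.0, -0.0, 19.5]
force: [-0.8, 0.4, 0.4]
grip_width: 0.0419
grasp_force: 0.0
```

```bash
python3 - <<'E'
from h import *
a0=np.arctan2(16,-100);L=101.3
for t in (20,40,60,80,100,102): pass
prev=np.array([-100,16.])
for t in np.arange(7,106,7):
    a=a0-np.radians(t);q=L*np.array([np.cos(a),np.sin(a)]);d=q-prev;prev=q
    print(t,d[0].round(1),(-d[1]).round(1))
E
```

```text
7 2.7 -12.1
14 4.1 -11.7
21 5.5 -11.1
28 6.8 -10.3
35 8.0 -9.4
42 9.1 -8.3
49 10.1 -7.2
56 10.9 -5.9
63 11.5 -4.5
70 12.0 -3.1
77 12.3 -1.6
84 12.4 -0.1
91 12.3 1.4
98 12.0 2.9
105 11.6 4.3
```

Emit:
{"api": "arm_command", "payload": {
  "series": "2 -5.7 0 0 110; 0 0 0 0 110; 0 0 0 0 255; 0 0 0 0 255; 0 0 0 0 255; 0 0 0 0 255; 0 0 0 0 255; 0 0 0 0 255",
  "squeeze": 8
}}

```text
time_s: 3.82
tool_pos: [0.5089, 0.066, 0.0464]
tool_rot: [-179.9, 0.0, 19.6]
force: [-1.4, 4.3, 0.1]
grip_width: 0.0257
grasp_force: 8.0
```

Emit:
{"api": "arm_command", "payload": {
  "series": "2.7 -0.3 -12.1 0 255; 4.1 -0.3 -11.7 0 255; 5.5 -0.3 -11.1 0 255; 6.8 -0.2 -10.3 0 255; 8 -0.1 -9.4 0 255; 9.1 -0.1 -8.3 0 255; 10.1 -0.1 -7.2 0 255; 10.9 -0.1 -5.9 0 255; 11.5 -0.1 -4.5 0 255; 12 -0.1 -3.1 0 255; 0 0 0 0 255"
}}

```text
time_s: 4.73
tool_pos: [0.5878, 0.0943, 0.1318]
tool_rot: [-180.0, -0.2, 19.5]
force: [-1.3, 3.3, 3.2]
grip_width: 0.0259
grasp_force: 8.0
```

Emit:
{"api": "arm_command", "payload": {
  "series": "12.3 -0.1 -1.6 0 255; 12.4 -0.1 -0.1 0 255; 12.3 -0.1 1.4 0 255; 12 -0.1 2.9 0 255; 11.6 -0.1 4.3 0 255; 0 0 0 0 255; 0 0 0 0 255"
}}

```text
time_s: 5.32
tool_pos: [0.6427, 0.1141, 0.1238]
tool_rot: [-180.0, -0.1, 19.5]
force: [0.3, 3.1, 0.9]
grip_width: 0.0256
grasp_force: 8.0
```

Emit:
{"api": "arm_command", "payload": {
  "series": "0 0 0 0 0; 0 0 0 0 0; 0 0 0 0 0; 0 0 0 0 0; 0 0 0 0 0; 0 0 -10 0 0; 0 0 -30 0 0; 0 0 -40 0 0; -25 1 -20 0 255; -30 1 0 0 255; -23 0 0 0 255; 0 0 0 0 255; 0 0 0 0 255; 0 0 0 0 255; 0 0 0 0 255; 0 0 0 0 255; 0 0 0 0 255; 0 0 0 0 255; 0 0 0 0 255; 0 0 0 0 255"
}}

```text
time_s: 6.98
tool_pos: [0.5692, 0.086, 0.223]
tool_rot: [-180.0, 0.0, 19.5]
force: [-0.9, 0.7, 0.5]
grip_width: 0.0069
grasp_force: 0.0
```

```bash
python3 - <<'E'
from h import *
o=telemetry.get_obs();i=cams.read_camera("wrist")
print(o["time_s"],o["tool_pos"],o["tool_rot"],o["force"],o["grip_width"])
cv2.imwrite("pics/w2.png",i)
p=[.5791,.08982,.35]
print(proj(world(p,[[-10,0,63],[-10,14,63],[-10,-14,63],[-24,0,63]]),*cam("wrist",o)))
w=world(p,[[-10,0,63]])[0]
print(R.from_euler("xyz",o["tool_rot"],degrees=True).as_matrix().T@(w-o["tool_pos"])*1e3)
E
```

```text
6.9833 [0.56924341 0.08602438 0.22304409] [-1.79983801e+02  1.43864671e-02  1.95390740e+01] [-0.86368201  0.69994655  0.46277009] 0.006871086869463406
[[252.75751698 176.218607  ]
 [239.79849461 176.32293072]
 [265.71963726 176.1145433 ]
 [252.8777468  188.71610375]]
[ 5.99019845e-01 -1.45471593e-01  1.60043990e+02]
```

View pics/w2.png

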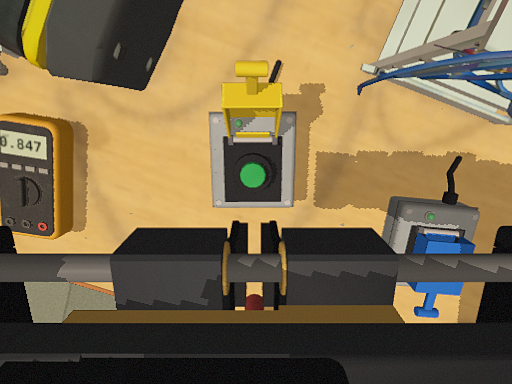

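The cover stands open and the button is at (252,175), against a predicted (253,176). The fingers are almost shut. I'll descend to about 8 mm above the button.

Emit:
{"api": "arm_command", "payload": {
  "series": "0.5 0 20 0 255; 0 0 35 0 255; 0 0 35 0 255; 0 0 30 0 255; 0 0 20 0 255; 0 0 12 0 255; 0 0 0 0 255; 0 0 0 0 255"
}}

```text
time_s: 7.7
tool_pos: [0.5699, 0.0862, 0.0716]
tool_rot: [-180.0, -0.0, 19.5]
force: [0.5, 0.8, 0.4]
grip_width: 0.0004
grasp_force: 0.0
```

Emit:
{"api": "arm_command", "payload": {
  "series": "0 0 4 0 255; 0 0 4 0 255; 0 0 2 0 255; 0 0 2 0 255; 0 0 1 0 255; 0 0 1 0 255; 0 0 0 0 255; 0 0 0 0 255; 0 0 0 0 255"
}}

```text
time_s: 8.45
tool_pos: [0.5715, 0.0864, 0.0612]
tool_rot: [179.9, -0.2, 19.5]
force: [-3.3, -0.2, 19.6]
grip_width: 0.0006
grasp_force: 9.8
```

19.6 N at z = 61 mm is earlier than I expected, so I'll look before pushing on.

```bash
python3 - <<'E'
from h import *
o=telemetry.get_obs();print(o["tool_pos"],o["force"],o["wrist_torque"])
i=cams.read_camera("wrist");s=cams.read_camera("scene")
u=proj([[.57,.086,.06]],*cam("scene"))[0].astype(int);print(u)
s=cv2.resize(s[u[1]-50:u[1]+40,u[0]-50:u[0]+50],(500,450),interpolation=cv2.INTER_CUBIC)
w=cv2.resize(i[60:300,150:350],(300,360))
cv2.imwrite("pics/p3.png",np.hstack([s,np.vstack([w,np.zeros((90,300,3),np.uint8)])]))
E
```

```text
[0.57152589 0.08641996 0.06117984] [-3.30633017 -0.17256407 19.63848915] [-0.21328018  1.00330389 -0.03027863]
[237 171]
```

View pics/p3.png

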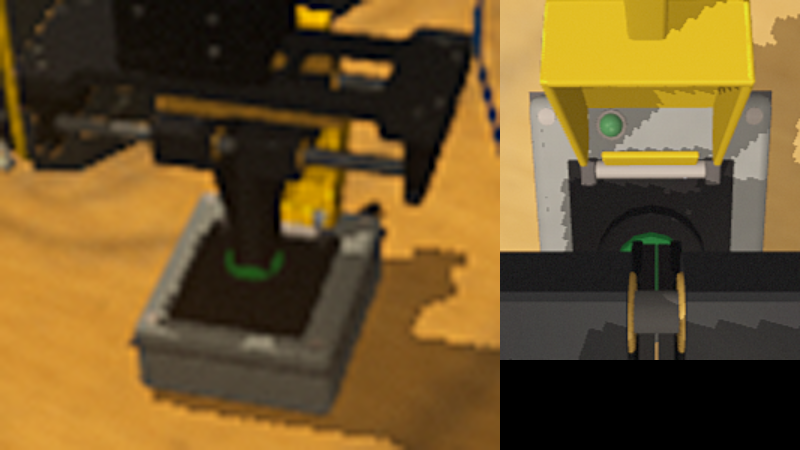

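The fingertips sit squarely on the button and touch nothing else. I'll lift in small steps and check the force against height to see whether it bottomed.

Emit:
{"api": "arm_command", "payload": {
  "series": "0 0 -2.5 0 255; 0 0 0 0 255; 0 0 0 0 255"
}}

```text
time_s: 8.8
tool_pos: [0.5714, 0.0864, 0.0614]
tool_rot: [179.9, -0.2, 19.5]
force: [2.1, 0.0, 8.0]
grip_width: 0.0002
grasp_force: 3.9
```

Emit:
{"api": "arm_command", "payload": {
  "series": "0 0 -3 0 255; 0 0 0 0 255; 0 0 0 0 255"
}}

```text
time_s: 9.05
tool_pos: [0.5703, 0.0861, 0.0632]
tool_rot: [180.0, -0.1, 19.5]
force: [1.6, 0.3, 4.1]
grip_width: 0.0004
grasp_force: 1.9
```

Emit:
{"api": "arm_command", "payload": {
  "series": "0 0 -3 0 255; 0 0 0 0 255; 0 0 0 0 255"
}}

```text
time_s: 9.3
tool_pos: [0.5693, 0.0859, 0.0655]
tool_rot: [-180.0, 0.0, 19.5]
force: [1.9, 0.8, 2.4]
grip_width: 0.0003
grasp_force: 1.2
```

The force follows the spring's curve, from 5 N down to about 1.5 N over 6 mm. So the button bottomed at a reading of 61 mm (a height offset of about 4 mm) and was held there. Now I'll retract.

Emit:
{"api": "arm_command", "payload": {
  "series": "0 0 -10 0 255; 0 0 -25 0 255; 0 0 -40 0 255; 0 0 -40 0 255; 0 0 -30 0 255; 0 0 -10 0 255; 0 0 0 0 255; 0 0 0 0 255"
}}

```text
time_s: 9.97
tool_pos: [0.5688, 0.0857, 0.2199]
tool_rot: [180.0, 0.1, 19.5]
force: [0.9, 0.1, 0.0]
grip_width: 0.0006
grasp_force: 0.0
```

```bash
python3 - <<'E'
from h import *
o=telemetry.get_obs();print(o["time_s"],o["tool_pos"],o["force"])
cv2.imwrite("pics/w4.png",cams.read_camera("wrist"))
E
```

```text
9.9667 [0.56875851 0.08570368 0.2199127 ] [0.8705697  0.10775402 0.0483446 ]
```

View pics/w4.png

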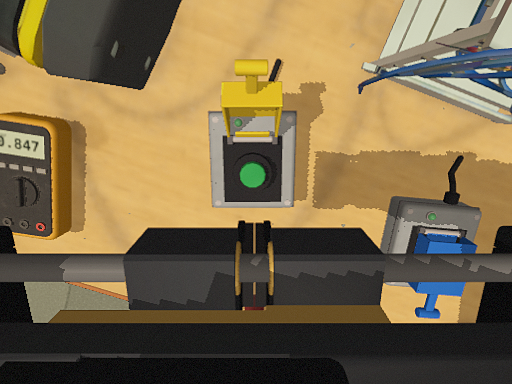

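The yellow cover stands open with its bar at (250,68). The button is back up at (252,175), and the blue cover is shut at (440,260).

```bash
python3 -c "
from cell import env
print(env.sign_off())"
```

```text
the job is handed in; nothing more can be done
None
```

I flipped the yellow cover open and it stayed open, pressed the green button fully down and let it spring back, left the blue cover shut, and handed the job in at about 10 s; no verdict came back.

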